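Find the size of a filter disc in the stepped bore gauge

TASK

The filter disc standing in the white dish has lost its size mark: take it by its stem and try it in the stepped bore gauge, starting at the smallest bore and going up one bore at a time, setting it down gently on each (the sintered disc must not be pressed hard), until it enters. Leave it upright, fully home in that first bore it enters, and let go. Leave the two discs in the spares tray and everything else where they are.

Things in the scene. Friction and masses are not known exactly. Their poses are not given: they have to be found in the camera images.
- gauge: Aluminium gauge fixed to the table: low staircase of four blocks, 60 mm wide, 192 mm long, bores 48 mm apart. Origin under its middle at table height; y along the row from smallest (lowest) to largest (highest) bore, z up. A disc has 1 mm play in its own bore; if off-centre it stands on the rim until shifted. Never press a disc with over 20 N: set it down at 10 mm/s or slower.
- step1 (a point): Centre of the mouth (in the top face) of bore 1 of the gauge, the smallest: bore 24 mm diameter, 12 mm deep with a flat closed floor, 1 mm chamfer at the mouth; the top face here is 24 mm above the table. z up; y along the row towards the larger bores.
- step2 (a point): Centre of the mouth (in the top face) of bore 2 of the gauge, the next larger: bore 28 mm diameter, 12 mm deep with a flat closed floor, 1 mm chamfer at the mouth; the top face here is 27 mm above the table. z up; y along the row towards the larger bores.
- step3 (a point): Centre of the mouth (in the top face) of bore 3 of the gauge, the next larger: bore 32 mm diameter, 12 mm deep with a flat closed floor, 1 mm chamfer at the mouth; the top face here is 30 mm above the table. z up; y along the row towards the larger bores.
- step4 (a point): Centre of the mouth (in the top face) of bore 4 of the gauge, the largest: bore 36 mm diameter, 12 mm deep with a flat closed floor, 1 mm chamfer at the mouth; the top face here is 33 mm above the table. z up; y along the row towards the larger bores.
- dish: Shallow round white dish fixed to the table, 100 mm across and 12 mm high, floor 4 mm thick. Origin at its centre at table height. The disc to be sized stands on its floor, up to 12 mm off its centre.
- disc_a_mid (a point): Steel filter disc with an upright round stem on top. Disc 10 mm thick, 1 mm chamfer below, unmarked diameter 27, 31 or 35 mm (the three differ); stem 14 mm diameter, 45 mm long; 55 mm tall in all, about 90 g. This point: on the axis half-way up, 27.5 mm above the underside; z along the stem. At the start one disc (any of the three) stands in the dish, the others in the spares tray.
- disc_b_mid (a point): Steel filter disc with an upright round stem on top. Disc 10 mm thick, 1 mm chamfer below, unmarked diameter 27, 31 or 35 mm (the three differ); stem 14 mm diameter, 45 mm long; 55 mm tall in all, about 90 g. This point: on the axis half-way up, 27.5 mm above the underside; z along the stem. At the start one disc (any of the three) stands in the dish, the others in the spares tray.
- disc_c_mid (a point): Steel filter disc with an upright round stem on top. Disc 10 mm thick, 1 mm chamfer below, unmarked diameter 27, 31 or 35 mm (the three differ); stem 14 mm diameter, 45 mm long; 55 mm tall in all, about 90 g. This point: on the axis half-way up, 27.5 mm above the underside; z along the stem. At the start one disc (any of the three) stands in the dish, the others in the spares tray.
- disc_a: The same disc as disc_a_mid as a whole; origin at the centre of its underside, z along the stem.
- disc_b: The same disc as disc_b_mid as a whole; origin at the centre of its underside, z along the stem.
- disc_c: The same disc as disc_c_mid as a whole; origin at the centre of its underside, z along the stem.
Things that resemble listed ones, but are neither listed nor needed, are in the scene too. Leave any green look-alike of the disc_b alone. Leave any yellow look-alike of the disc_c alone.

How it is judged (in metres and radians):
On the way, in this order (a step that is already met when the one before it is completed fails the run):
1. the disc is tried on the smallest bore: set down on it, within 6 mm of its centre, with over 1 N (((horizontal distance between disc_a_mid and step1 below 0.006 m and contact force between disc_a and gauge above 1 N and z of disc_a_mid in the frame of step1 below 0.032 m) or (horizontal distance between disc_b_mid and step1 below 0.006 m and contact force between disc_b and gauge above 1 N and z of disc_b_mid in the frame of step1 below 0.032 m) or (horizontal distance between disc_c_mid and step1 below 0.006 m and contact force between disc_c and gauge above 1 N and z of disc_c_mid in the frame of step1 below 0.032 m))), for 0.1 s.
2. then on the second bore: the 27 mm disc enters it by 2 mm or more, a larger one is set down on it as before (((horizontal distance between disc_a_mid and step2 below 0.003 m and z of disc_a_mid in the frame of step2 below 0.0255 m and angle between disc_a_mid's own z axis and vertical below 0.12 rad) or (horizontal distance between disc_b_mid and step2 below 0.006 m and contact force between disc_b and gauge above 1 N and z of disc_b_mid in the frame of step2 below 0.032 m) or (horizontal distance between disc_c_mid and step2 below 0.006 m and contact force between disc_c and gauge above 1 N and z of disc_c_mid in the frame of step2 below 0.032 m))), for 0.01 s.
3. then, if it has entered the second bore, it is fully home there and let go; if not, it is tried on the third: the 31 mm disc enters it by 2 mm or more, the 35 mm disc is set down on it as before ((((horizontal distance between disc_a_mid and step2 below 0.003 m and z of disc_a_mid in the frame of step2 below 0.0175 m and angle between disc_a_mid's own z axis and vertical below 0.12 rad) and contact force between disc_a and the fingers below 0.1 N) or (horizontal distance between disc_b_mid and step3 below 0.003 m and z of disc_b_mid in the frame of step3 below 0.0255 m and angle between disc_b_mid's own z axis and vertical below 0.12 rad) or (horizontal distance between disc_c_mid and step3 below 0.006 m and contact force between disc_c and gauge above 1 N and z of disc_c_mid in the frame of step3 below 0.032 m))), for 0.1 s.
At the end, for the whole second after the job is handed in: The disc from the dish stands in the first bore it enters (27 mm disc: bore 2, 31: bore 3, 35: bore 4), underside within 2 mm of the floor, axis within 3 mm of centre and 0.12 rad of upright, at rest, let go; the other discs within 20 mm of their starts, the dish empty ((((horizontal distance between disc_a_mid and step2 below 0.003 m and z of disc_a_mid in the frame of step2 below 0.0175 m and angle between disc_a_mid's own z axis and vertical below 0.12 rad) and contact force between disc_a and the fingers below 0.1 N and linear speed of disc_a below 0.02 m/s and distance of each of disc_b_mid, disc_c_mid from where it was at the start of the episode below 0.02 m and horizontal distance between each of disc_b_mid, disc_c_mid and dish above 0.06 m) or ((horizontal distance between disc_b_mid and step3 below 0.003 m and z of disc_b_mid in the frame of step3 below 0.0175 m and angle between disc_b_mid's own z axis and vertical below 0.12 rad) and contact force between disc_b and the fingers below 0.1 N and linear speed of disc_b below 0.02 m/s and distance of each of disc_a_mid, disc_c_mid from where it was at the start of the episode below 0.02 m and horizontal distance between each of disc_a_mid, disc_c_mid and dish above 0.06 m) or ((horizontal distance between disc_c_mid and step4 below 0.003 m and z of disc_c_mid in the frame of step4 below 0.0175 m and angle between disc_c_mid's own z axis and vertical below 0.12 rad) and contact force between disc_c and the fingers below 0.1 N and linear speed of disc_c below 0.02 m/s and distance of each of disc_a_mid, disc_b_mid from where it was at the start of the episode below 0.02 m and horizontal distance between each of disc_a_mid, disc_b_mid and dish above 0.06 m))); the robot touches nothing.
It fails at once if a disc is pressed against the gauge with more than 30 N (contact force between any of disc_a, disc_b, disc_c and gauge above 30 N).
It fails at once if a bystander is moved by more than 30 mm (distance of any of tape_roll, vial, wrench, solvent_a, solvent_b, frit_box, beaker from where it was at the start of the episode above 0.03 m).
It also fails if it takes over 72 s, if anything falls off the work surface, if the arm or the gripper's body presses on something with over 40 N, if the wrist force passes 120 N, or if a joint passes its speed limit or range.

ROBOT

A 6-joint arm with a two-finger parallel gripper is mounted at the origin on the work surface. World frame = base frame: x ahead of the robot, y to its left, z up, the work surface at z = 0. Lengths are in mm, angles in degrees, forces in N, time in s.
With the tool pointing down it reaches from about 375 to 975 mm from the base axis. Payload 3.8 kg.
Tool frame: the origin (TCP) lies on the centre line of the jaws, within the pads' length; the fingertips stand bot.tip_extent ahead of it and the grasp point (between the pads) lies 11 mm behind it (bot.tip_extent is the distance from the TCP to the fingertips, in mm); x points along the fingers, z is the direction in which the jaws open and shut, and the axes are right-handed (so a half turn about x gives the same grasp; the last joint's range is limited). The gripper opens to 88 mm and grips with 3 to 60 N. Pads are 18 mm wide; open, the fingers measure 123 mm over their backs; the gripper's body (75 mm by 187 mm) begins 45 mm behind the grasp point.
Start: joints at [66.068, 15.12, 91.902, -0, 72.978, -2.114], TCP at [250.87, 626.644, 246.706] pointing down, gripper open.
Joint ranges: [-150.88, 150.88], [-54.13, 125.18], [17.81, 147.31], [-75.09, 255.09], [0, 152.58], [-146.25, 146.25]. Speed limits (degrees/s): [147.25, 147.25, 180, 180, 180, 180].

INTERFACE

Orientations are given as [roll, pitch, yaw] about the fixed x, y, z axes, in that order (R = Rz(yaw) Ry(pitch) Rx(roll)).
In Python, from plant import bot, imaging gives the robot as it stands. The module is installed in compiled form; this text tells all that it offers.
- The arm moves only by the shell command python3 -m crank 'ROWS' [FORCE]. ROWS is JSON, a list of rows, each a list of 7 numbers: the finger opening in cm, from 0 to 8.81, then the shift along the world's x, y, z in cm, then the turn, a rotation vector about the world's x, y, z in rad. In form: [[jaw, tx, ty, tz, wx, wy, wz], ...]. A call has exactly 8 rows; each row shifts and turns the pose as measured when the row begins; what a row does not reach is not made up. A row lasts 1/12 s, in which the tool goes at most 41.7 mm and 7.16 degrees, less where a joint would pass 70% of its speed; a pose out of reach is approached as far as the arm can. A call is refused whole if a number of a shift passes 4.17 or a number of a turn 0.125, either way. A call with a gripper value outside its range is refused whole. The fingers move at their own pace and stop on an object; FORCE is the grip in N (left out, the last holds). Time passes only in rows, so rows that do not move let the fingers close, or fill a call up. It gives the time, the measured TCP pose, the force and the opening at its end, in the units of the state.
- bot.get_state(): the state, without advancing time (a new reading comes with each control period).
- imaging.snapshot(name): name is "scene" or "top" or "wrist"; returns a dict with "img" (420x560x3 uint8, red, green, blue), "fx", "fy", "cx", "cy" (pixels), "dist" ([k1, k2, p1, p2, k3] as OpenCV has them; the pictures are not rectified), "eye" and "rotation" of the camera in the world; the wrist camera has in their place "T_tool_cam" (4x4, takes a point from camera to tool coordinates, whose origin is the TCP and whose axes are the tool frame's). Camera axes: x right, y down, z forward; pixel columns grow to the right and rows downward; lengths in mm; the calibration is good to about 2 mm. A picture is of the moment at which its call begins: read the wrist's pose just before it. There is no depth.
- bot.sign_off(): hands the job in, once; it reports no verdict.
The state is a dict: "time_s": time; "joints": joint angles; "dq": joint speeds; "effort": joint torques, N m; "position": TCP position; "orientation": TCP orientation; "contact_force": force on the tool from outside, world axes, zero at the start; "moment": the same for the moment, N m; "width": finger opening in mm.
Only numpy, scipy, OpenCV 4.12 (cv2) and the standard library are available. Lean on these libraries where they do the work, as an engineer would, in place of code of your own. Each camera call takes 0.05 s, during which the arm holds its last target.

## Working session

There is one attempt and no reset: what is moved stays moved. The work goes in short steps, Python scripts to look and compute and a shell command to move; the robot and the scene stay as the last step left them, time stands still between calls to the robot, and variables do not carry over. Pictures are saved under pics/ and viewed, and the job is handed in when it is done.

```bash
mkdir -p pics
cat > h.py <<'E'
import numpy as np, cv2
from scipy.spatial.transform import Rotation as R
from plant import bot, imaging
def snap(name,fn):
    st=bot.get_state(); s=imaging.snapshot(name)
    cv2.imwrite('pics/'+fn+'.png',s['img'][:,:,::-1])
    import pickle; pickle.dump((st,s),open('pics/'+fn+'.pkl','wb'))
    return st,s
def load(fn):
    import pickle; return pickle.load(open('pics/'+fn+'.pkl','rb'))
def cam(st,s):
    if 'eye' in s: return np.array(s['eye'],float),np.array(s['rotation'],float)
    T=np.array(s['T_tool_cam']); Rt=R.from_euler('xyz',st['orientation'],degrees=True).as_matrix()
    return Rt@T[:3,3]+np.array(st['position']),Rt@T[:3,:3]
def K(s): return np.array([[s['fx'],0,s['cx']],[0,s['fy'],s['cy']],[0,0,1.]])
def pix(fn,uv,z):
    st,s=load(fn); e,Rc=cam(st,s)
    p=cv2.undistortPoints(np.array(uv,float).reshape(-1,1,2),K(s),np.array(s['dist'],float)).reshape(-1,2)
    d=np.c_[p,np.ones(len(p))]@Rc.T
    return e+d*((np.asarray(z)-e[2])/d[:,2])[:,None]
def proj(fn,X):
    st,s=load(fn); e,Rc=cam(st,s)
    return cv2.projectPoints((np.array(X,float).reshape(-1,3)-e)@Rc,np.zeros(3),np.zeros(3),K(s),np.array(s['dist'],float))[0].reshape(-1,2)
def crop(fn,x0,y0,x1,y1,k,out):
    i=cv2.imread('pics/'+fn+'.png')[y0:y1,x0:x1]; cv2.imwrite('pics/'+out+'.png',cv2.resize(i,None,fx=k,fy=k,interpolation=cv2.INTER_CUBIC))
E
python3 - <<'E'
from h import *
print(bot.get_state(),bot.tip_extent)
for n in('scene','top','wrist'):
    st,s=snap(n,n+'0'); print(n,cam(st,s),s['fx'],s['dist'])
    if n=='wrist':print(s['T_tool_cam'])
E
```

```text
{'time_s': 0.0, 'joints': array([ 6.60699515e+01,  1.51677889e+01,  9.19807925e+01,  1.61376771e-03,
        7.29782154e+01, -2.11517602e+00]), 'dq': array([-0.12670309, -0.01194343, -0.05089636,  0.02316447, -0.04883774,
       -0.10665284]), 'effort': array([-1.00548656e-03, -5.02113676e+01, -3.56867123e+01,  7.28615932e-02,
        2.93932529e-02, -1.81986397e-04]), 'position': array([250.55730764, 626.02450475, 245.40845627]), 'orientation': array([ 177.18806112,   89.87319391, -114.62728544]), 'contact_force': array([-0.5260894 , -0.38506733,  0.24476845]), 'moment': array([ 0.01095663, -0.02265345,  0.00825053]), 'width': 87.9817519506208} 8.0
scene (array([1309.26884655,  193.44656894,  796.64471146]), array([-133.41386535,   -0.5750882 ,  100.91767137])) 501.2186668583984 [0.04747594 0.         0.         0.         0.        ]
top (array([ 419.2512534 ,   27.36851261, 1190.20537204]), array([-174.19923183,    1.41426467,  -90.38988853])) 517.3261453284612 [-0.02240382  0.          0.          0.          0.        ]
wrist (array([179.8124578 , 654.70360427, 382.05822603]), array([[ 0.37144463,  0.88686559,  0.27476957],
       [ 0.92845435, -0.35442717, -0.11114813],
       [-0.00118765,  0.29639638, -0.95506428]])) 335.4308092799622 [-0.05368639  0.          0.          0.          0.        ]
[[-7.71500039e-04 -2.96480183e-01  9.55038693e-01 -1.36521072e+02]
 [ 2.53141766e-04 -9.55039005e-01 -2.96480076e-01  7.63787312e+01]
 [ 9.99999670e-01  1.30257914e-05  8.11864146e-04 -2.45646955e-02]
 [ 0.00000000e+00  0.00000000e+00  0.00000000e+00  1.00000000e+00]]
```

```bash
sed -i "s/return np.array(s\['eye'\],float),.*/return np.array(s['eye'],float),R.from_euler('xyz',s['rotation'],degrees=True).as_matrix()/" h.py
python3 - <<'E'
from h import *
for n in('scene','top','wrist'): print(n,cam(*load(n+'0'))[1][:,2])
E
```

```text
scene [-0.71456712 -0.13080729 -0.6872287 ]
top [ 0.10123439  0.02386636 -0.99457629]
wrist [ 0.27476957 -0.11114813 -0.95506428]
```

View pics/top0.png

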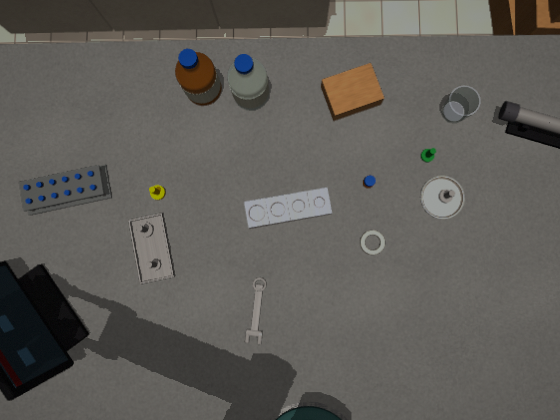

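View pics/scene0.png

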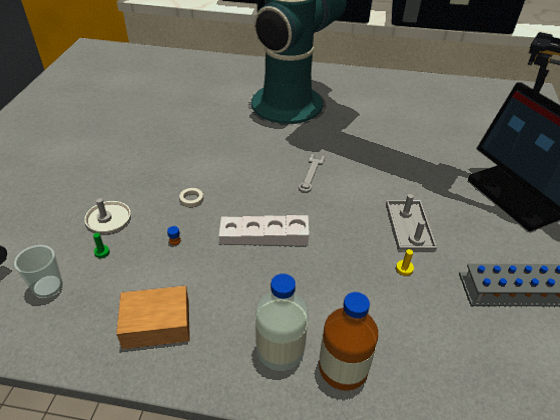

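View pics/wrist0.png

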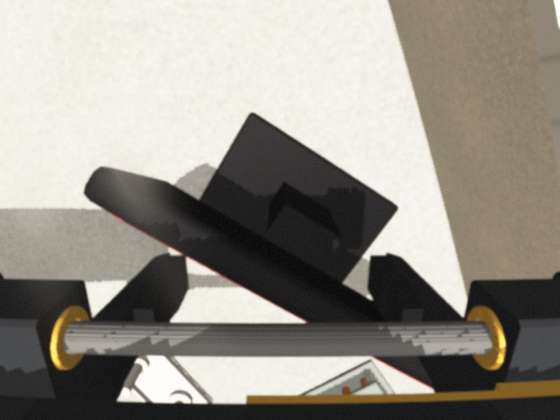

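Run:
```python
from h import *
crop('top0',235,180,345,240,7,'c1'); crop('top0',355,140,475,225,6,'c2'); crop('scene0',210,205,320,255,7,'c3'); crop('scene0',75,185,205,265,6,'c4')
```

```text
(no output)
```

View pics/c1.png

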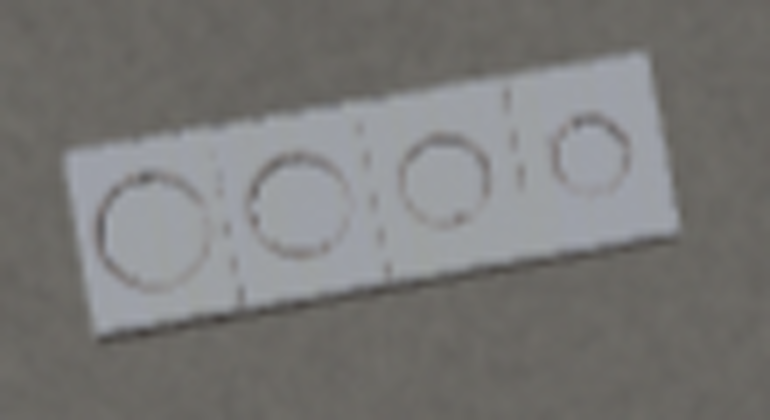

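View pics/c2.png

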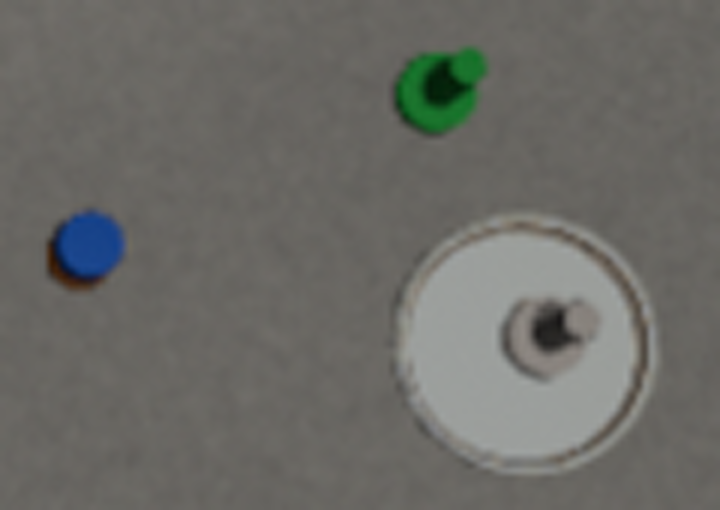

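View pics/c3.png

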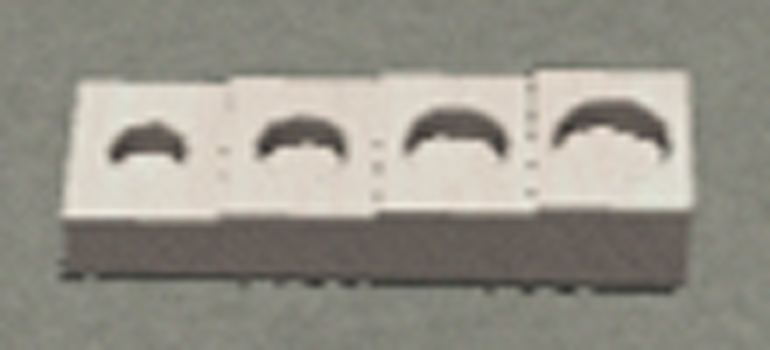

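View pics/c4.png

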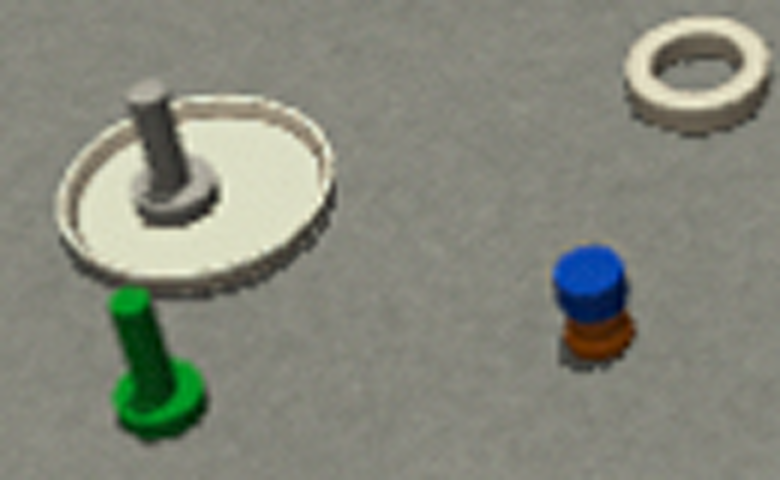

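Run:
```python
from h import *
np.set_printoptions(precision=1,suppress=True)
b=np.array([[591,155],[445,180],[299,205],[154,232]])/7+[234.93,179.93]
P=pix('top0',b,[24,27,30,33]);print(P,np.linalg.norm(np.diff(P,axis=0),axis=1),np.degrees(np.arctan2(*(P[3]-P[0])[1::-1])))
c=np.array([[77,82],[690,72],[693,210],[62,218]])/7+[209.93,204.93]
C=pix('scene0',c,[24,33,33,24]);print('scene corners',C,C.mean(0))
c=np.array([[645,52],[66,150],[97,337],[680,235]])/7+[234.93,179.93]
C=pix('top0',c,[24,33,33,24]);print('top corners',C,C.mean(0))
o=np.array([354.92,139.92])
print('dish',pix('top0',[[527,343]/np.array(6)+o],[12]),'stem',pix('top0',[[581,321]/np.array(6)+o],[59]),'disc',pix('top0',[[543,340]/np.array(6)+o],[12]))
o=np.array([74.92,184.92])
print('stem sc',pix('scene0',[[149,92]/np.array(6)+o],[59]),'disc',pix('scene0',[[175,185]/np.array(6)+o],[14]), 'dish',pix('scene0',[[196,190]/np.array(6)+o],[12]))
print('green',pix('top0',[[436,93]/np.array(6)+[355,140]],[8]),'vial',pix('top0',[[89,245]/np.array(6)+[355,140]],[30]))
```

```text
[[562.2 -28.9  24. ]
 [554.2  18.5  27. ]
 [546.2  65.6  30. ]
 [537.6 112.3  33. ]] [48.2 47.9 47.5] 99.9145920869876
scene corners [[537.1 -58.7  24. ]
 [503.  132.6  33. ]
 [563.1 141.6  33. ]
 [596.1 -47.6  24. ]] [549.8  42.   28.5]
top corners [[595.8 -46.9  24. ]
 [564.4 140.7  33. ]
 [503.9 130.7  33. ]
 [535.9 -57.2  24. ]] [550.   41.8  28.5]
dish [[ 572.5 -311.3   12. ]] stem [[ 574.3 -317.8   59. ]] disc [[ 573.6 -317.4   12. ]]
stem sc [[ 574.6 -318.7   59. ]] disc [[ 576.3 -318.4   14. ]] dish [[ 575.4 -311.    12. ]]
green [[ 670.3 -281.4    8. ]] vial [[ 608.8 -143.3   30. ]]
```

```bash
python3 - <<'E'
from h import *
np.set_printoptions(precision=3,suppress=True)
for i in range(3):
  st=bot.get_state(); print(st['position'],st['time_s']); 
print(R.from_euler('xyz',st['orientation'],degrees=True).as_matrix())
print(pix('top0',[[465,100],[452,112]],[90,0]))
E
crank() { :; }; python3 -m crank '[[6,2.0,-3.6,0,0,0,-0.05],[6,2.0,-3.6,0,0,0,-0.05],[6,2.0,-3.6,0,0,0,-0.05],[6,2.0,-3.6,0,0,0,-0.05],[6,2.0,-3.6,0,0,0,-0.05],[6,2.0,-3.6,0,0,0,-0.05],[6,2.0,-3.6,0,0,0,-0.05],[6,2.0,-3.6,0,0,0,-0.05]]' 20
```

```text
[250.688 626.167 245.691] 0.15
[250.688 626.167 245.691] 0.15
[250.688 626.167 245.691] 0.15
[[-0.001 -0.928  0.372]
 [-0.002  0.372  0.928]
 [-1.     0.    -0.002]]
[[ 774.844 -345.596   90.   ]
 [ 775.265 -344.349    0.   ]]
time_s: 0.82
position: [406.2, 336.3, 240.8]
orientation: [151.6, 89.7, -163.3]
contact_force: [1.0, 0.1, -0.8]
width: 59.8
```

```bash
python3 -m crank '[[6,1.0,-3.95,0,0,0,-0.04],[6,1.0,-3.95,0,0,0,-0.04],[6,1.0,-3.95,0,0,0,-0.04],[6,1.0,-3.95,0,0,0,-0.04],[6,1.0,-3.95,0,0,0,-0.04],[6,1.0,-3.95,0,0,0,-0.04],[6,1.0,-3.95,0,0,0,-0.04],[6,1.0,-3.95,0,0,0,-0.04]]' 20
python3 -m crank '[[6,1.0,-3.95,0,0,0,-0.04],[6,1.0,-3.95,0,0,0,-0.04],[6,1.0,-3.95,0,0,0,-0.04],[6,1.0,-3.95,0,0,0,-0.04],[6,1.0,-3.95,0,0,0,-0.04],[6,1.0,-3.95,0,0,0,-0.04],[6,1.0,-3.95,0,0,0,-0.04],[6,0.5,-2,0,0,0,-0.02]]' 20
python3 - <<'E'
from h import *
np.set_printoptions(precision=3,suppress=True)
st,s=snap('wrist','w1');print(st['position'],st['time_s']); 
print(R.from_euler('xyz',st['orientation'],degrees=True).as_matrix())
print(proj('w1',[[574.5,-318.3,59],[574.5,-318.3,14],[574,-311.2,12]]))
E
```

```text
time_s: 1.48
position: [485.1, 12.5, 239.9]
orientation: [154.7, 89.8, -179.6]
contact_force: [1.2, -0.2, -0.8]
width: 59.7
time_s: 2.15
position: [557.2, -295.8, 238.5]
orientation: [158.1, 89.8, 165.5]
contact_force: [0.6, 0.5, 0.6]
width: 60.1
[ 557.242 -295.754  238.47 ] 2.15
[[-0.003 -0.128  0.992]
 [ 0.001  0.992  0.128]
 [-1.     0.001 -0.003]]
[[292.038 213.385]
 [290.492 201.125]
 [290.875 194.516]]
```

View pics/w1.png

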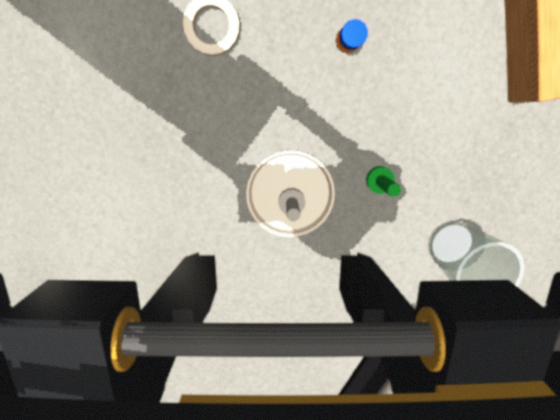

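Run:
```python
from h import *
crop('w1',235,140,345,245,7,'c5')
```

```text
(no output)
```

View pics/c5.png

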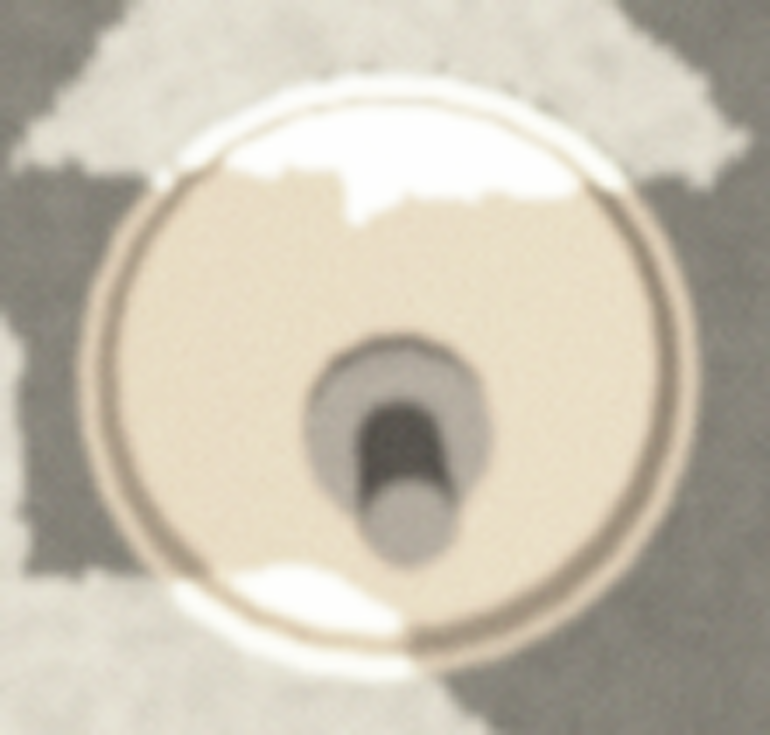

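Run:
```python
from h import *
np.set_printoptions(precision=2,suppress=True)
o=np.array([234.93,139.93])
print(pix('w1',np.array([[408,521],[398,428],[388,377]])/7+o,[59,14,12]))
```

```text
[[ 575.8  -319.15   59.  ]
 [ 575.93 -318.05   14.  ]
 [ 573.31 -310.44   12.  ]]
```

```bash
python3 -m crank '[[5,0.9,-1.15,-2.5,0,0,0.01],[5,0.9,-1.15,-2.5,0,0,0.01],[5,0,0,-2.5,0,0,0.01],[5,0,0,-2.5,0,0,0.01],[5,0,0,-2,0,0,0],[5,0,0,-1,0,0,0],[5,0,0,0,0,0,0],[5,0,0,0,0,0,0]]' 20
python3 - <<'E'
from h import *
np.set_printoptions(precision=3,suppress=True)
st,s=snap('wrist','w2');print(st['position'],st['time_s']); 
print(R.from_euler('xyz',st['orientation'],degrees=True).as_matrix())
print(proj('w2',[[575,-318.4,59]]))
E
```

```text
time_s: 2.87
position: [575.4, -325.7, 102.5]
orientation: [-163.2, 89.9, -153.9]
contact_force: [0.2, -0.6, 1.0]
width: 49.9
[ 575.414 -325.696  102.503] 2.8667
[[-0.002 -0.162  0.987]
 [-0.001  0.987  0.162]
 [-1.    -0.001 -0.002]]
[[278.357 232.494]]
```

View pics/w2.png

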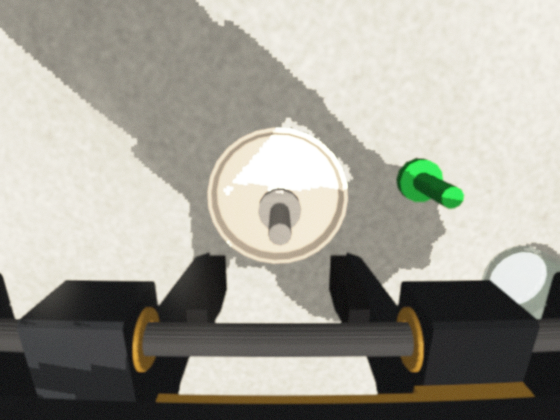

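```bash
python3 -m crank '[[5,0,0.35,-1,0,0,0.01],[5,0,0.3,-2,0,0,0],[5,0,0,-1.5,0,0,0],[5,0,0,-1.2,0,0,0],[5,0,0,-0.7,0,0,0],[5,0,0,-0.4,0,0,0],[5,0,0,0,0,0,0],[5,0,0,0,0,0,0]]' 20
python3 - <<'E'
from h import *
np.set_printoptions(precision=3,suppress=True)
st,s=snap('wrist','w3');print(st['position'],st['time_s']); 
print(R.from_euler('xyz',st['orientation'],degrees=True).as_matrix())
print(proj('w3',[[575,-318.4,59]]))
E
```

```text
time_s: 3.58
position: [582.2, -320.7, 41.3]
orientation: [-45.3, 89.0, -35.1]
contact_force: [-0.3, -0.8, -0.3]
width: 50.0
[ 582.244 -320.726   41.269] 3.5833
[[ 0.014 -0.176  0.984]
 [-0.01   0.984  0.176]
 [-1.    -0.012  0.012]]
[[260.543 296.245]]
```

View pics/w3.png

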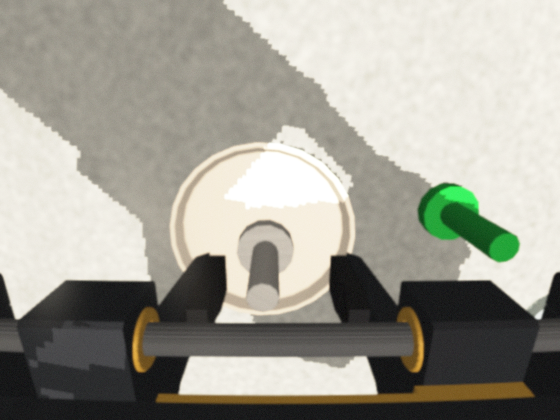

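```bash
python3 -m crank '[[5,-0.3,0.1,-0.3,0.005,0.007,0],[5,-0.37,0.1,-0.4,0.005,0.007,0],[5,0,0,0,0,0,0],[5,0,0,0,0,0,0],[5,0,0,0,0,0,0],[5,0,0,0,0,0,0],[5,0,0,0,0,0,0],[5,0,0,0,0,0,0]]' 20
python3 - <<'E'
from h import *
np.set_printoptions(precision=3,suppress=True)
st,s=snap('wrist','w4');print(st['position'],st['time_s']); 
print(R.from_euler('xyz',st['orientation'],degrees=True).as_matrix())
print(proj('w4',[[575,-318.4,59]]))
E
```

```text
time_s: 4.3
position: [576.5, -320.0, 36.8]
orientation: [-37.4, 89.8, -27.3]
contact_force: [0.2, -0.3, -0.7]
width: 50.3
[ 576.501 -320.006   36.76 ] 4.3
[[ 0.003 -0.176  0.984]
 [-0.002  0.984  0.176]
 [-1.    -0.002  0.003]]
[[273.688 305.663]]
```

View pics/w4.png

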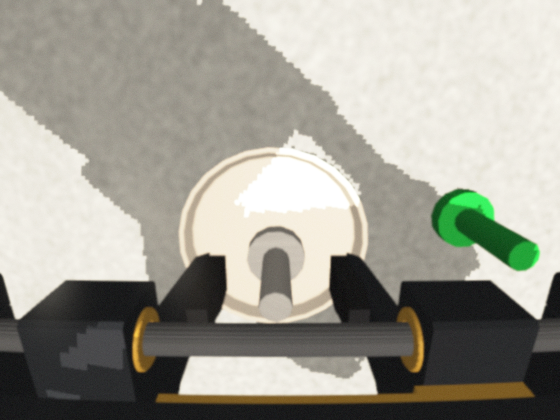

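```bash
python3 -m crank '[[5,-0.08,0.13,-0.25,0,0.003,0],[5,0,0,0,0,0,0],[1.2,0,0,0,0,0,0],[1.2,0,0,0,0,0,0],[1.2,0,0,0,0,0,0],[1.2,0,0,0,0,0,0],[1.2,0,0,0,0,0,0],[1.2,0,0,0,0,0,0]]' 20
python3 - <<'E'
from h import *
np.set_printoptions(precision=3,suppress=True)
st,s=snap('wrist','w5');print(st['position'],st['time_s'],st['width'],st['contact_force']); 
print(R.from_euler('xyz',st['orientation'],degrees=True).as_matrix())
print(proj('w5',[[575,-318.4,59]]))
E
```

```text
time_s: 5.02
position: [575.7, -318.4, 33.9]
orientation: [-116.4, 89.9, -106.3]
contact_force: [-0.3, 0.5, -0.4]
width: 13.6
[ 575.674 -318.431   33.931] 5.0167 13.591532062155343 [-0.255  0.479 -0.376]
[[-0.    -0.176  0.984]
 [-0.001  0.984  0.176]
 [-1.    -0.001 -0.001]]
[[274.802 313.53 ]]
```

View pics/w5.png

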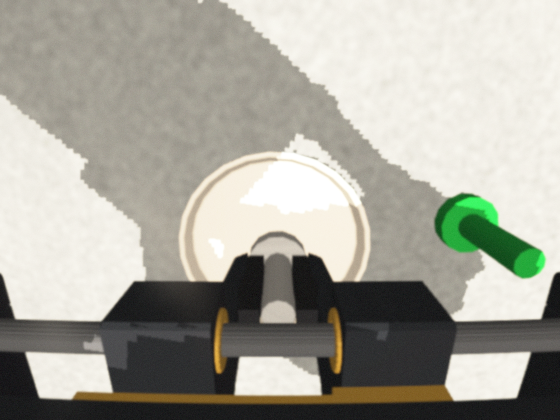

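```bash
python3 -m crank '[[1.2,0,0,0.5,0,0,0],[1.2,0,0,1.5,0,0,0],[1.2,0,0,2,0,0,0],[1.2,0,0,2,0,0,0],[1.2,0,0,1,0,0,0],[1.2,0,0.7,0.5,0,0,0],[1.2,0,1.5,0,0,0,0],[1.2,0,2,0,0,0,0]]' 20
python3 -m crank '[[1.2,-0.1,2.5,0,0,0,0],[1.2,-0.1,3,0,0,0,0],[1.2,-0.1,3,0,0,0,0],[1.2,-0.1,3,0,0,0,0],[1.2,-0.1,3,0,0,0,0],[1.2,-0.1,3,0,0,0,0],[1.2,-0.1,2.5,0,0,0,0],[1.2,-0.1,1.5,0,0,0,0]]' 20
```

```text
time_s: 5.73
position: [573.6, -276.3, 111.0]
orientation: [-179.8, 89.8, -169.9]
contact_force: [0.1, 0.0, -1.5]
width: 13.1
time_s: 6.4
position: [556.5, -41.9, 103.2]
orientation: [148.1, 89.2, 157.8]
contact_force: [-0.3, 0.3, -0.7]
width: 13.3
```

```bash
python3 -m crank '[[1.2,0.2,0.4,-0.5,0,0,0],[1.2,0.1,0.2,-1,0,0,0],[1.2,0.1,0.1,-1,0,0,0],[1.2,0,0,-0.5,0,0,0],[1.2,0,0,0,0,0,0],[1.2,0,0,0,0,0,0],[1.2,0,0,0,0,0,0],[1.2,0,0,0,0,0,0]]' 20
python3 - <<'E'
from h import *
np.set_printoptions(precision=3,suppress=True)
st,s=snap('wrist','w6');snap('top','t6');snap('scene','s6');print(st['position'],st['time_s'],st['width'],st['contact_force']); 
print(R.from_euler('xyz',st['orientation'],degrees=True).as_matrix())
print(proj('w6',[[562.3,-29,24],[554,18.3,27],[546,65.6,30],[537.6,112.7,33]]))
E
```

```text
time_s: 7.07
position: [555.6, -31.5, 64.5]
orientation: [154.3, 88.7, 164.2]
contact_force: [-0.2, -0.1, -1.3]
width: 13.0
[555.558 -31.509  64.527] 7.0667 12.983867240782022 [-0.204 -0.097 -1.314]
[[-0.023 -0.172  0.985]
 [ 0.006  0.985  0.173]
 [-1.     0.01  -0.021]]
[[290.7   244.89 ]
 [291.823 161.619]
 [293.661  62.412]
 [294.646 -53.443]]
```

View pics/w6.png

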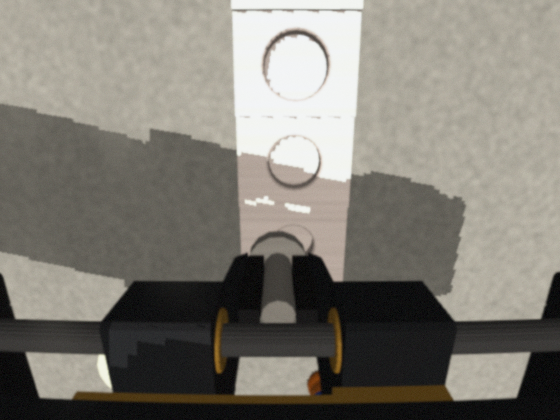

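View pics/s6.png

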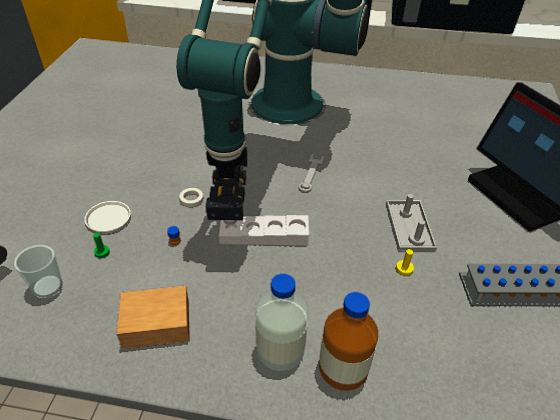

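```bash
python3 -m crank '[[1.2,0.35,0.12,0,-0.003,-0.012,0],[1.2,0.3,0.1,0,-0.003,-0.011,0],[1.2,0,0,0,0,0,0],[1.2,0,0,0,0,0,0],[1.2,0,0,0,0,0,0],[1.2,0,0,0,0,0,0],[1.2,0,0,0,0,0,0],[1.2,0,0,0,0,0,0]]' 20
python3 - <<'E'
from h import *
np.set_printoptions(precision=3,suppress=True)
st,s=snap('wrist','w7');snap('top','t7');print(st['position'],st['time_s'],st['width'],st['contact_force']); 
print(R.from_euler('xyz',st['orientation'],degrees=True).as_matrix())
print(proj('w7',[[562.3,-29,24],[554,18.3,27],[546,65.6,30],[537.6,112.7,33]]))
crop('w7',220,20,380,300,2.1,'c7')
E
```

```text
time_s: 7.88
position: [564.5, -29.0, 67.0]
orientation: [-14.3, 89.6, -4.4]
contact_force: [-0.8, -0.6, 0.0]
width: 13.3
[564.454 -28.981  66.976] 7.8833 13.336245246897018 [-0.801 -0.571  0.02 ]
[[ 0.007 -0.173  0.985]
 [-0.001  0.985  0.173]
 [-1.    -0.002  0.007]]
[[272.676 243.906]
 [272.262 161.989]
 [272.425  63.973]
 [271.718 -51.177]]
```

View pics/c7.png

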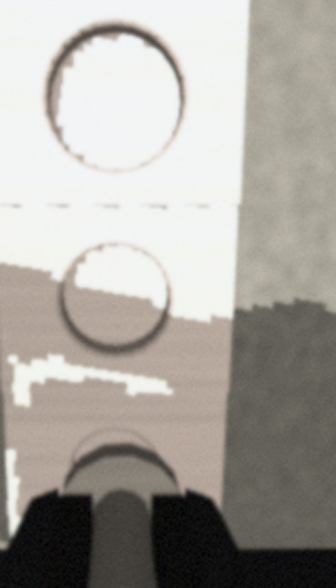

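```bash
python3 -m crank '[[1.2,-0.1,0,0,0.001,0.007,0],[1.2,0,0,-0.15,0,0,0],[1.2,0,0,-0.2,0,0,0],[1.2,0,0,-0.2,0,0,0],[1.2,0,0,-0.15,0,0,0],[1.2,0,0,-0.08,0,0,0],[1.2,0,0,-0.08,0,0,0],[1.2,0,0,0,0,0,0]]' 20
python3 - <<'E'
from h import *
np.set_printoptions(precision=3,suppress=True)
for i in range(4):
  st,s=snap('wrist','w8');print(st['position'],st['time_s'],st['width'],st['contact_force'],s['cx'],s['cy']); 
print(R.from_euler('xyz',st['orientation'],degrees=True).as_matrix())
E
```

```text
time_s: 8.65
position: [562.9, -29.1, 56.8]
orientation: [147.1, 89.9, 157.0]
contact_force: [-0.4, 0.1, -0.3]
width: 13.1
[562.915 -29.11   56.834] 8.65 13.128314486038196 [-0.396  0.077 -0.263] 277.6007721979048 210.0174822249643
[562.969 -29.121  56.927] 8.7 13.368902717412158 [ 0.013  0.183 -0.059] 277.6007721979048 210.0174822249643
[563.068 -29.113  57.067] 8.75 13.434554600099206 [-0.34  -1.066  0.274] 277.6007721979048 210.0174822249643
[563.167 -29.094  57.166] 8.8 13.487118679803286 [ 0.496  0.731 -1.192] 277.6007721979048 210.0174822249643
[[-0.001 -0.173  0.985]
 [ 0.001  0.985  0.173]
 [-1.     0.001 -0.001]]
```

```bash
python3 -m crank '[[1.2,0,0,-0.06,0,0,0],[1.2,0,0,-0.07,0,0,0],[1.2,0,0,-0.07,0,0,0],[1.2,0,0,-0.06,0,0,0],[1.2,0,0,-0.05,0,0,0],[1.2,0,0,-0.05,0,0,0],[1.2,0,0,-0.05,0,0,0],[1.2,0,0,-0.05,0,0,0]]' 20
```

```text
time_s: 9.52
position: [563.8, -29.2, 53.8]
orientation: [49.3, 90.0, 59.3]
contact_force: [-2.9, 0.2, 5.8]
width: 13.1
```

```bash
python3 -m crank '[[1.2,0,0,-0.03,0,0,0],[1.2,0,0,-0.03,0,0,0],[1.2,0,0,-0.03,0,0,0],[1.2,0,0,-0.03,0,0,0],[1.2,0,0,-0.03,0,0,0],[1.2,0,0,-0.03,0,0,0],[1.2,0,0,-0.03,0,0,0],[1.2,0,0,-0.03,0,0,0]]' 20
python3 - <<'E'
from h import *
np.set_printoptions(precision=3,suppress=True)
for i in range(3):
  st,s=snap('wrist','w9');print(st['position'],st['time_s'],st['width'],st['contact_force']); 
print(R.from_euler('xyz',st['orientation'],degrees=True).as_matrix())
crop('w9',220,20,380,300,2.1,'c9')
E
```

```text
time_s: 10.18
position: [563.8, -29.1, 53.8]
orientation: [76.0, 90.0, 85.9]
contact_force: [-2.3, -1.1, 5.1]
width: 13.0
[563.82  -29.144  53.753] 10.1833 13.030923867813321 [-2.278 -1.064  5.109]
[563.807 -29.165  53.733] 10.2333 13.390105269701966 [-2.834 -0.277  5.181]
[563.834 -29.164  53.764] 10.2833 13.195971855023068 [-2.938  0.972  5.699]
[[ 0.    -0.173  0.985]
 [ 0.     0.985  0.173]
 [-1.     0.     0.   ]]
```

View pics/c9.png

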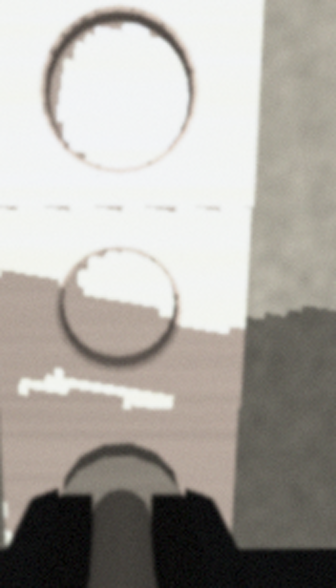

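Run:
```python
from h import *
np.set_printoptions(precision=2,suppress=True)
crop('w9',240,20,320,120,6,'c10');crop('w9',240,120,320,220,6,'c11')
print(pix('w9',[[276.7,165.7],[276.7,63.8]],[27,30]))
```

```text
[[555.39  18.81  27.  ]
 [547.42  64.41  30.  ]]
```

View pics/c10.png

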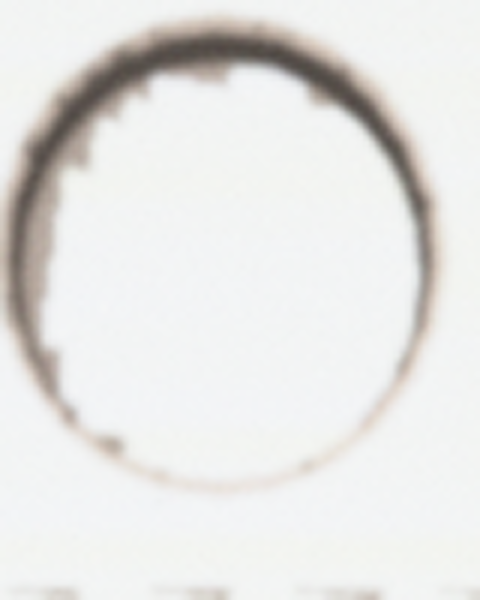

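View pics/c11.png

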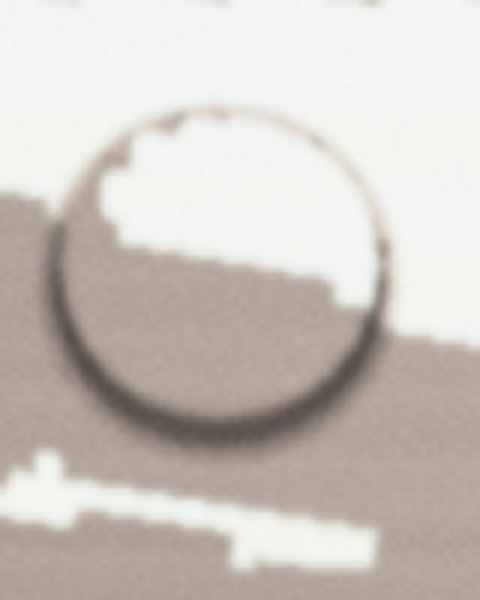

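```bash
python3 - <<'E'
from h import *
np.set_printoptions(precision=2,suppress=True)
P=pix('w9',[[276.25,165.75],[277.1,62.3]],[27,30]);print(P,np.linalg.norm(P[1]-P[0]))
d=(P[1]-P[0])[:2]
m=P.mean(0)[:2]; print(m, 'from this centre of gauge', m+np.array([.1,0]))
E
python3 -m crank '[[1.2,0,0,0.2,0,0,0],[1.2,0,0,0.4,0,0,0],[1.2,0,0,0.5,0,0,0],[1.2,-0.2,0.8,0,0,0,0],[1.2,-0.2,1.2,0,0,0,0],[1.2,-0.2,1.2,0,0,0,0],[1.2,-0.2,1.0,0,0,0,0],[1.2,0,0,0,0,0,0]]' 20
python3 - <<'E'
from h import *
np.set_printoptions(precision=3,suppress=True)
for i in range(2): st,s=snap('wrist','w12');snap('top','t12');print(st['position'],st['time_s'],st['width'],st['contact_force']); 
print(R.from_euler('xyz',st['orientation'],degrees=True).as_matrix())
crop('w12',220,20,380,300,2.1,'c12')
E
```

```text
[[555.17  18.75  27.  ]
 [547.49  65.06  30.  ]] 47.04018465596582
[551.33  41.91] from this centre of gauge [551.43  41.91]
time_s: 11.0
position: [554.9, 17.0, 64.3]
orientation: [44.8, 89.9, 54.7]
contact_force: [-0.4, -0.1, -0.7]
width: 13.4
[554.916  17.02   64.3  ] 11.0 13.374422439614118 [-0.421 -0.116 -0.732]
[555.349  15.762  64.36 ] 11.1 13.310889652423828 [ 0.088 -0.029 -0.457]
[[ 0.001 -0.171  0.985]
 [ 0.     0.985  0.171]
 [-1.     0.     0.001]]
```

View pics/c12.png

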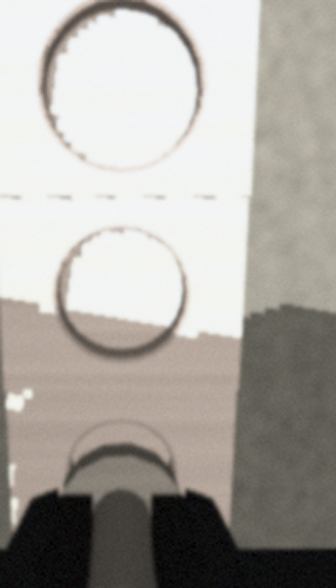

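```bash
python3 -m crank '[[1.2,0,0.15,0,0,0,0],[1.2,-0.01,0.12,-0.05,0,0,0],[1.2,0,0,-0.1,0,0,0],[1.2,0,0,-0.1,0,0,0],[1.2,0,0,-0.1,0,0,0],[1.2,0,0,-0.08,0,0,0],[1.2,0,0,-0.08,0,0,0],[1.2,0,0,-0.06,0,0,0]]' 20
python3 -m crank '[[1.2,0,0,-0.05,0,0,0],[1.2,0,0,-0.05,0,0,0],[1.2,0,0,-0.05,0,0,0],[1.2,0,0,-0.05,0,0,0],[1.2,0,0,-0.05,0,0,0],[1.2,0,0,-0.05,0,0,0],[1.2,0,0,-0.04,0,0,0],[1.2,0,0,-0.04,0,0,0]]' 20
```

```text
time_s: 11.87
position: [556.1, 16.0, 58.1]
orientation: [-18.3, 89.9, -8.7]
contact_force: [-0.3, -0.4, -0.4]
width: 13.4
time_s: 12.53
position: [556.1, 15.9, 56.7]
orientation: [-25.3, 89.9, -15.6]
contact_force: [-2.6, 1.0, 5.0]
width: 13.4
```

```bash
python3 -m crank '[[1.2,-0.03,0.06,0,0,0,0],[1.2,-0.03,0.06,0,0,0,0],[1.2,-0.02,0.06,-0.01,0,0,0],[1.2,-0.02,0.06,-0.02,0,0,0],[1.2,0,0.06,-0.02,0,0,0],[1.2,0,0.03,-0.03,0,0,0],[1.2,0,0,-0.04,0,0,0],[1.2,0,0,-0.04,0,0,0]]' 20
python3 - <<'E'
from h import *
np.set_printoptions(precision=3,suppress=True)
for i in range(2): st,s=snap('wrist','w13');print(st['position'],st['time_s'],st['width'],st['contact_force']); 
print(R.from_euler('xyz',st['orientation'],degrees=True).as_matrix())
crop('w13',220,20,380,300,2.1,'c13')
E
```

```text
time_s: 13.2
position: [556.2, 17.5, 56.6]
orientation: [-59.6, 89.7, -49.9]
contact_force: [-3.2, -1.6, 6.2]
width: 13.3
[556.157  17.471  56.639] 13.2 13.34047246280227 [-3.233 -1.629  6.231]
[556.169  17.509  56.642] 13.25 13.232917950428641 [-2.22  -1.668  6.512]
[[ 0.003 -0.168  0.986]
 [-0.004  0.986  0.168]
 [-1.    -0.004  0.003]]
```

View pics/c13.png

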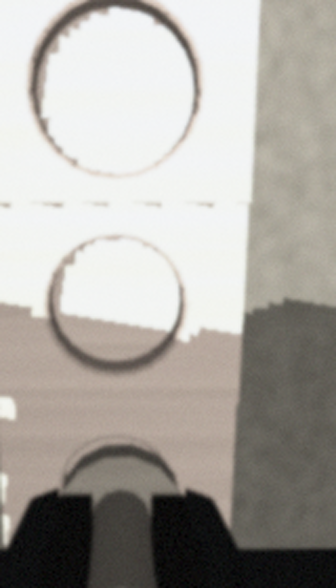

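Run:
```python
from h import *
np.set_printoptions(precision=2,suppress=True)
crop('w13',225,110,325,210,6,'c14'); 
print(pix('w13',[[117.5/2.1+219.8,302.5/2.1+19.8]],[30]))
```

```text
[[547.39  66.3   30.  ]]
```

View pics/c14.png

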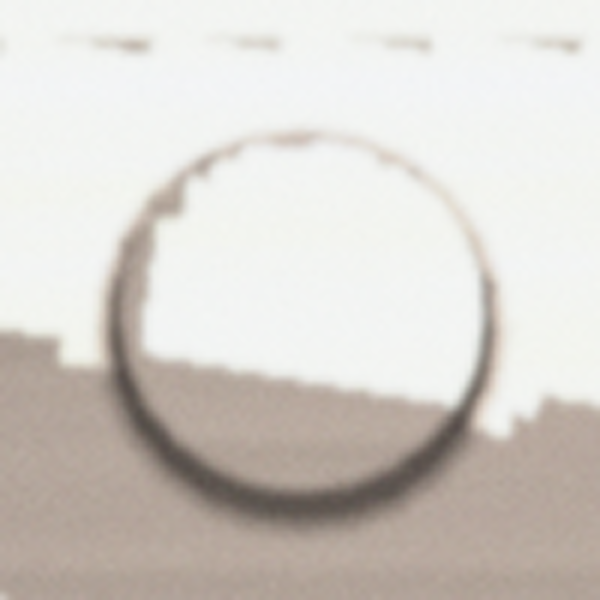

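```bash
python3 -m crank '[[1.2,-0.06,0.06,0.01,0.004,0.003,0],[1.2,-0.06,0.06,0,0,0,0],[1.2,-0.04,0.06,-0.01,0,0,0],[1.2,-0.03,0.06,-0.02,0,0,0],[1.2,-0.02,0.04,-0.02,0,0,0],[1.2,0,0.03,-0.03,0,0,0],[1.2,0,0,-0.04,0,0,0],[1.2,0,0,-0.04,0,0,0]]' 20
python3 - <<'E'
from h import *
np.set_printoptions(precision=3,suppress=True)
for i in range(2): st,s=snap('wrist','w15');print(st['position'],st['time_s'],st['width'],st['contact_force']); 
print(R.from_euler('xyz',st['orientation'],degrees=True).as_matrix())
crop('w15',235,80,325,300,2.7,'c15')
E
```

```text
time_s: 13.97
position: [555.6, 20.2, 56.7]
orientation: [-27.2, 89.8, -17.5]
contact_force: [-2.0, -2.5, 6.5]
width: 13.5
[555.632  20.153  56.706] 13.9667 13.497060575145609 [-2.024 -2.5    6.458]
[555.649  20.14   56.711] 14.0167 13.412085981922516 [-2.009 -2.612  6.593]
[[ 0.003 -0.169  0.986]
 [-0.001  0.986  0.169]
 [-1.    -0.002  0.003]]
```

View pics/c15.png

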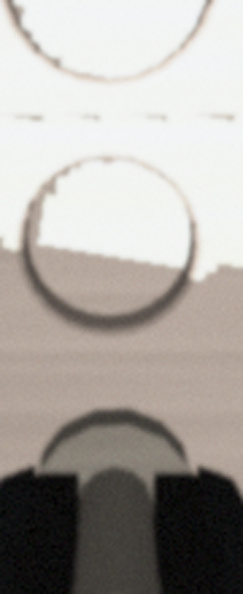

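```bash
python3 -m crank '[[1.2,0,0,0.2,0.001,0.003,0],[1.2,0,0,0.4,0,0,0],[1.2,0,0,0.4,0,0,0],[1.2,-0.2,1.0,0,0,0,0],[1.2,-0.2,1.2,0,0,0,0],[1.2,-0.2,1.2,0,0,0,0],[1.2,-0.2,0.9,0,0,0,0],[1.2,0,0,0,0,0,0]]' 20
python3 -m crank '[[1.2,0,0,0,0,0,0],[1.2,0,0,0,0,0,0],[1.2,0,0,0,0,0,0],[1.2,0,0,0,0,0,0],[1.2,0,0,0,0,0,0],[1.2,0,0,0,0,0,0],[1.2,0,0,0,0,0,0],[1.2,0,0,0,0,0,0]]' 20
python3 - <<'E'
from h import *
np.set_printoptions(precision=3,suppress=True)
for i in range(2): st,s=snap('wrist','w16');print(st['position'],st['time_s'],st['width'],st['contact_force']); 
print(R.from_euler('xyz',st['orientation'],degrees=True).as_matrix())
crop('w16',225,90,335,290,3,'c16')
E
```

```text
time_s: 14.73
position: [544.1, 69.7, 64.9]
orientation: [130.4, 89.7, 140.0]
contact_force: [-0.5, 0.9, -0.6]
width: 13.0
time_s: 15.4
position: [543.6, 70.3, 64.4]
orientation: [140.5, 89.6, 150.2]
contact_force: [0.5, 0.4, 0.3]
width: 13.0
[543.559  70.294  64.392] 15.4 13.037438417759853 [0.527 0.407 0.284]
[543.566  70.273  64.398] 15.45 13.11522363233455 [ 0.233 -0.224 -0.381]
[[-0.005 -0.169  0.986]
 [ 0.003  0.986  0.169]
 [-1.     0.004 -0.005]]
```

View pics/c16.png

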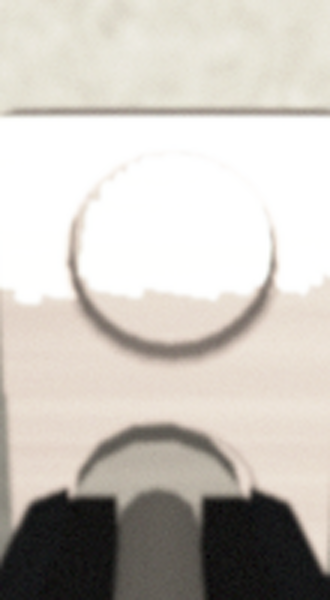

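Run:
```python
from h import *
np.set_printoptions(precision=2,suppress=True)
print(pix('w16',[[282.83,174.67]],[33]))
```

```text
[[539.12 113.56  33.  ]]
```

```bash
python3 -m crank '[[1.2,0.16,-0.17,0,-0.003,-0.005,0],[1.2,0.16,-0.17,0,0,0,0],[1.2,0,0,0,0,0,0],[1.2,0,0,0,0,0,0],[1.2,0,0,0,0,0,0],[1.2,0,0,-0.05,0,0,0],[1.2,0,0,-0.05,0,0,0],[1.2,0,0,-0.04,0,0,0]]' 20
python3 - <<'E'
from h import *
np.set_printoptions(precision=3,suppress=True)
st=bot.get_state(); print(st['position'],st['time_s'],st['width'],st['contact_force']); 
print(R.from_euler('xyz',st['orientation'],degrees=True).as_matrix())
E
```

```text
time_s: 16.17
position: [547.3, 66.3, 63.1]
orientation: [-28.1, 90.0, -18.4]
contact_force: [0.4, -0.4, -0.8]
width: 13.1
[547.335  66.326  63.064] 16.1667 13.136077512222945 [ 0.393 -0.384 -0.81 ]
[[ 0.001 -0.169  0.986]
 [-0.     0.986  0.169]
 [-1.    -0.     0.001]]
```

Right on target. Descend.

```bash
python3 -m crank '[[1.2,0,0,-0.06,0,0,0],[1.2,0,0,-0.06,0,0,0],[1.2,0,0,-0.06,0,0,0],[1.2,0,0,-0.06,0,0,0],[1.2,0,0,-0.06,0,0,0],[1.2,0,0,-0.05,0,0,0],[1.2,0,0,-0.05,0,0,0],[1.2,0,0,-0.05,0,0,0]]' 20
```

```text
time_s: 16.83
position: [547.1, 66.5, 57.9]
orientation: [-63.0, 90.0, -53.3]
contact_force: [-0.2, 0.7, -0.2]
width: 13.3
```

```bash
python3 -m crank '[[1.2,0,0,-0.05,0,0,0],[1.2,0,0,-0.05,0,0,0],[1.2,0,0,-0.05,0,0,0],[1.2,0,0,-0.05,0,0,0],[1.2,0,0,-0.05,0,0,0],[1.2,0,0,-0.05,0,0,0],[1.2,0,0,-0.05,0,0,0],[1.2,0,0,-0.05,0,0,0]]' 20
```

```text
time_s: 17.5
position: [547.2, 66.5, 53.5]
orientation: [-41.7, 90.0, -32.0]
contact_force: [0.1, 0.4, -0.5]
width: 13.3
```

```bash
python3 -m crank '[[1.2,0,0,-0.05,0,0,0],[1.2,0,0,-0.05,0,0,0],[1.2,0,0,-0.05,0,0,0],[1.2,0,0,-0.05,0,0,0],[1.2,0,0,-0.05,0,0,0],[1.2,0,0,-0.05,0,0,0],[1.2,0,0,-0.05,0,0,0],[1.2,0,0,-0.05,0,0,0]]' 20
python3 -m crank '[[1.2,0,0,-0.05,0,0,0],[1.2,0,0,-0.05,0,0,0],[1.2,0,0,-0.05,0,0,0],[1.2,0,0,-0.05,0,0,0],[1.2,0,0,-0.05,0,0,0],[1.2,0,0,-0.05,0,0,0],[1.2,0,0,-0.04,0,0,0],[1.2,0,0,-0.03,0,0,0]]' 20
```

```text
time_s: 18.17
position: [547.2, 66.5, 49.0]
orientation: [-36.5, 90.0, -26.8]
contact_force: [-0.3, -0.2, -1.5]
width: 13.4
time_s: 18.83
position: [547.3, 66.5, 47.8]
orientation: [-140.2, 90.0, -130.5]
contact_force: [-2.7, -0.5, 5.4]
width: 12.9
```

On the floor exactly at the expected 47.75. Release (opening in steps), then rise straight up.

```bash
python3 -m crank '[[1.6,0,0,0,0,0,0],[2.2,0,0,0,0,0,0],[3,0,0,0,0,0,0],[4,0,0,0,0,0,0],[5,0,0,0,0,0,0],[5,0,0,0,0,0,0],[5,0,0,0,0,0,0],[5,0,0,0,0,0,0]]' 20
python3 -m crank '[[5,0,0,0.3,0,0,0],[5,0,0,0.6,0,0,0],[5,0,0,1,0,0,0],[5,0,0,1.5,0,0,0],[5,0,0,2,0,0,0],[5,0,0,2,0,0,0],[5,0,0,2,0,0,0],[5,0,0,1,0,0,0]]' 20
python3 -m crank '[[5,0,-1,1,0,0,0],[5,0,-1,1,0,0,0],[5,0,-2,0,0,0,0],[5,0,-2,0,0,0,0],[5,0,-2,0,0,0,0],[5,0,-1,0,0,0,0],[5,0,0,0,0,0,0],[5,0,0,0,0,0,0]]' 20
python3 - <<'E'
from h import *
np.set_printoptions(precision=3,suppress=True)
for n in('wrist','top','scene'): st,s=snap(n,n[0]+'20')
print(st['position'],st['time_s'],st['width'],st['contact_force']); 
crop('t20',230,170,350,250,6,'c20');crop('s20',200,180,330,260,6,'c21')
E
```

```text
time_s: 19.5
position: [547.8, 66.5, 46.3]
orientation: [-18.7, 89.9, -9.0]
contact_force: [0.4, 0.9, 1.1]
width: 50.0
time_s: 20.17
position: [544.7, 66.3, 155.8]
orientation: [178.0, 89.7, -172.3]
contact_force: [1.2, 0.2, 0.4]
width: 49.8
time_s: 20.83
position: [545.9, -31.6, 183.9]
orientation: [-29.1, 89.8, -19.4]
contact_force: [-0.4, 0.4, -0.4]
width: 50.1
[545.858 -30.816 183.762] 20.9333 49.91090246835144 [-0.063  0.406 -0.168]
```

View pics/w20.png

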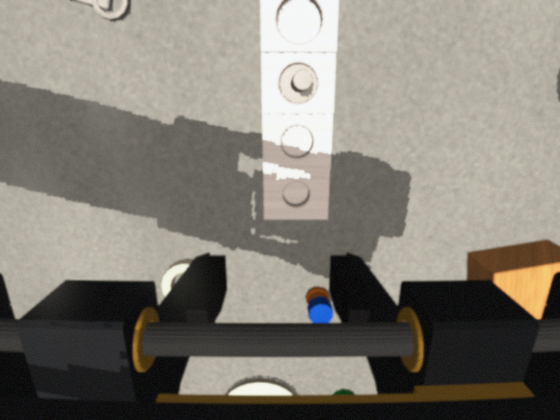

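View pics/s20.png

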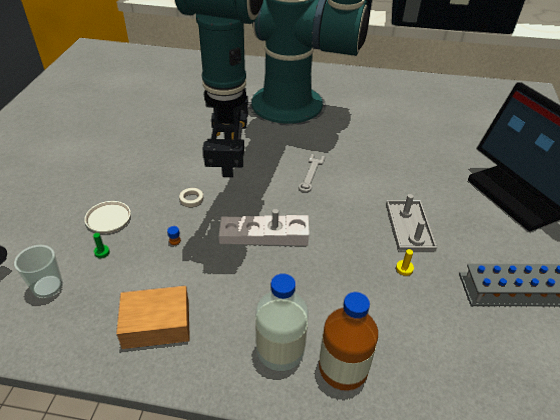

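View pics/c21.png

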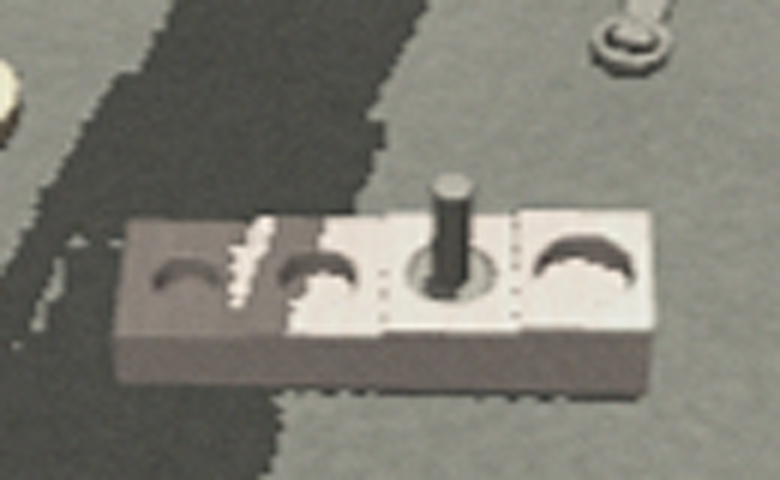

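View pics/c20.png

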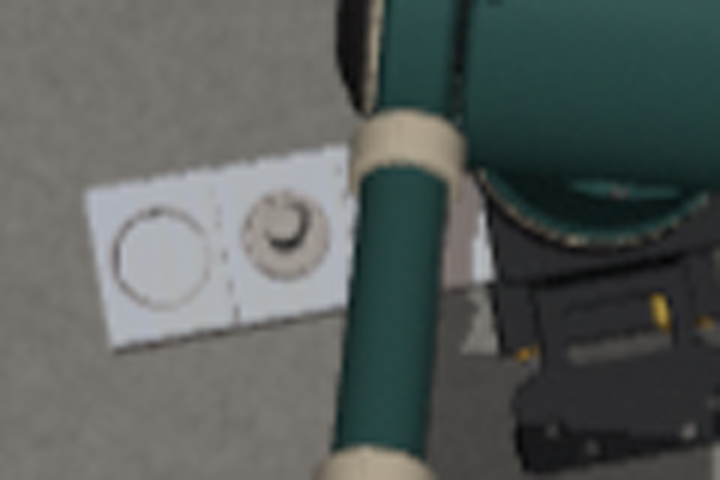

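```bash
python3 -c "
from plant import bot
st=bot.get_state();print(st['time_s'],st['contact_force']);bot.sign_off()"
```

```text
20.9833 [-0.41074769  0.40910045 -0.41191006]
the job is handed in; nothing more can be done
```

The disc is fully home and upright in bore 3, let go, and the job was handed in at 21.0 s. That makes it the 31 mm disc, and a picture-based size estimate of about 30 mm agrees.

| Bore | Result | Vertical force when set down |
|---|---|---|
| 1 | stood on the rim | about 5–6 N |
| 2 | first set down 2–3 mm off centre, then slid across the centre with light pressure; stood on the rim throughout | about 5–6.5 N |
| 3 | entered freely and reached the floor | about 5 N |

**Final checks:**
- **Seating:** The tool stopped 47.8 mm above the table on the bore 3 floor, against 47.75 mm expected. The last pictures show the disc upright and filling the bore with no visible gap.
- **Surroundings:** The dish is empty. The spare discs, both look-alikes and the other objects appear unmoved.
- **Gripper:** It is clear of everything, with only noise on the force reading.

**Disagreements:** The wrist camera placed the gauge about 1.5 mm further in x than the fixed cameras did. I used the wrist value, and the disc went in at the first attempt. Fast moves drifted or overshot by several mm, so I corrected each one before setting down.

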